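# Press the battery pack home in the pet-chip reader

### The arm

A 7-joint arm with a two-finger parallel gripper is mounted at the origin on a cart in front of the work surface, level with it; the furniture and walls round the work are solid. World frame = base frame: x ahead of the robot, y to its left, z up, the work surface at z = 0. Lengths are in m, angles in rad, forces in N, time in s.
With the tool pointing down it reaches from about 0.425 to 0.925 m from the base axis. Payload 6.8 kg.
Tool frame: the origin (TCP) lies on the centre line of the jaws, within the pads' length; the fingertips stand 19 mm ahead of it and the grasp point (between the pads) is the TCP; z points along the fingers, y is the line along which they close (so a half turn about z gives the same grasp; the last joint's range is limited). The gripper opens to 88 mm and grips with 3 to 60 N. Pads are 20 mm wide; open, the fingers measure 115 mm over their backs; the gripper's body (75 mm by 178 mm) begins 61 mm behind the grasp point.
Start: joints at [-1.315, 0.477, 0.022, 1.555, -0.011, 1.109, -0.083], TCP at [0.24, 0.631, 0.221] pointing down, gripper open.
Joint ranges: [-2.96, 2.96], [-0.34, 2.1], [-1.41, 1.46], [0.24, 2.44], [-1.37, 4.51], [0.17, 1.92], [-2.96, 2.96]. Speed limits (rad/s): [2.39, 2.39, 3.14, 3.14, 3.14, 3.14, 3.14].

### API

Orientations are given as a unit quaternion [x, y, z, w].
In Python, from station import env, eyes, order gives the robot as it stands.
- The arm moves only by the tool jog_arm, never from a script. Its argument "targets" is a list of rows, each an object of numbers: "dx", "dy", "dz": the shift along the tool's x, y, z in cm; "twist": the turn about the tool's z in degrees; "jaw": the closure, from 0 (fully open) to 1 (shut). In form: [{"dx": .., "dy": .., "dz": .., "twist": .., "jaw": ..}, ...]. A call has 1 to 12 rows; each row is the pose to reach, as a shift and turn from the pose commanded when the call began, along the tool's axes at that moment; what a row does not reach only later rows make up. A row lasts 1/8 s, in which the tool goes at most 62.5 mm and 10.7 degrees, less where a joint would pass 70% of its speed; a pose out of reach is approached as far as the arm can. A call with a gripper value outside its range is refused whole. The fingers move at their own pace and stop on an object; "newtons" is the grip in N (left out, the last holds). Time passes only in rows, so rows that repeat a pose let the fingers close. It gives the time, the measured TCP pose, the force, the opening and the grip force at its end, in the units of the state.
- env.get_state(): the state, without advancing time (a new reading comes with each control period).
- eyes.read_camera(name): name is "scene" or "top" or "wrist"; returns (picture, depth): 480x640x3 uint8, red, green, blue; 480x640 float32, m along the optical axis (not along the pixel's ray), 0 where there is no reading.
- eyes.calibration(name): a dict with "camera_matrix" (3x3 intrinsics, pixels), "rvec" (rotation vector, rad) and "tvec" (3), from world to camera coordinates, as OpenCV has them. Camera axes: x right, y down, z forward; pixel columns grow to the right and rows downward; lengths in m; the calibration is good to about 2 mm. The wrist camera is an equidistant fisheye: a pixel r from the principal point sees the ray r / f radians off the axis. A picture is of the moment at which its call begins: read the wrist's pose just before it. calibration takes no time and is no camera call; for the wrist camera it gives the pose at the moment of the call.
- order.job_done(): hands the job in; it is judged then, once.
The state is a dict: "clock": time; "joint_pos": joint angles; "qd": joint speeds; "joint_torque": joint torques, N m; "position": TCP position; "ee_rot": TCP orientation; "ft_force": force on the tool from outside, world axes, zero at the start; "wrist_torque": the same for the moment, N m; "grip_width": finger opening in m; "grasp_force": force on a finger pad.
Only numpy, scipy, OpenCV 4.12 (cv2) and the standard library are available. Lean on these libraries where they do the work, as an engineer would, in place of code of your own. Each camera call takes 0.05 s, during which the arm holds its last target. There are 200 camera calls.

### The job

Fit the loose blue battery pack into the open battery bay of the white pet-chip reader: its black end with the brass pads goes first, slanting down under the grey lip and against the spring contact, then the other end is pressed down until the whole pack sits flat and flush in the bay, arrow side up. Press firmly but do not use brute force on the reader, and leave the tablet cutter, the blue carton and the oral syringe where they are.

Things in the scene. Friction and masses are not known exactly. Their poses are not given: they have to be found in the camera images.
- reader: White pet-chip reader lying face down, fixed to the table: handle 55 mm wide with blue grip strips, round 96 mm head, top face flat at 30 mm. Origin on the table under the middle of its open battery bay; z up; x from the handle's butt (-91 mm; steel loop to -100) to the head (centre at x = +84 mm). Bay, in x from -27 to +30 mm, y -17.5 to +17.5, floor at 14 mm, rim at 30 mm
- bay (a point): Middle of the bay floor, 14 mm above the table, 16 mm below the rim; axes as the reader's. The pack is home when its underside centre is here, its x along this x, z up. The bay is 35 mm wide with 2 mm 45-degree lead-ins at the side rims. The side walls are flat at rim height, so fingers holding the pack by its sides cannot go below the rim
- bay_plain_end (a point): Top of the bay's plain end wall (x = -27 mm of the reader), at rim height, mid-width; axes as the reader's. The rim has a 3 mm 45-degree lead-in here. From this wall to the untouched contact is 51 mm, less than the 54 mm pack, and the lip bars a straight drop: the pack goes in slanting by about 15 to 20 degrees, pushes the contact back, then swings down
- lip (a point): Middle of the lower free edge of the fixed grey lip that overhangs the bay's other end: x = +24 mm of the reader, 32 mm above the table (18 mm above the bay floor); axes as the reader's. The lip is 44 mm wide, 3.5 mm thick, reaches from here 20 mm along +x, and covers the spring contact
- contact (a joint): Black spring plate under the lip, two brass strips, 24 mm wide, 1 to 16 mm above the bay floor; slides along the reader's +x. 0 = untouched (face at x = +24 mm), 0.006 m = fully back. It pushes back with 2 N at first, 6.8 N at full travel. About 0.003 with the pack home
- battery: Loose blue battery pack, a rigid block 54 (x) by 32 (y) by 16 (z) mm, about 60 g, lying flat on the table. Origin: centre of its underside; z up through the face with the white arrow; x along the arrow, towards the black end with two brass pads. It can be gripped by its long sides, across the 32 mm; the top is smooth for pressing
- battery_end (a point): Middle of the battery pack's black end face with the brass pads: 27 mm along the pack's x from its origin, 8 mm above its underside
- tablet_cutter: Tablet cutter with green lid and white base, 41 x 94 x 17 mm, loose, origin at the centre of its underside. Bystander, to be left alone
- blue_carton: Upright blue carton, 40 x 52 x 88 mm, loose, origin at the centre of its underside. Bystander, to be left alone
- syringe: Oral syringe lying flat, 26 x 130 x 17 mm, loose, origin at the centre of its underside, long along its y. Bystander, to be left alone
Things that resemble listed ones, but are neither listed nor needed, are in the scene too. Of the things that look like the battery, the smaller one is meant.

How it is judged:
By the outcome, as a careful person would: the job done as asked, in the order asked, and still so for the second after the job is handed in, with the robot touching nothing.
It also fails if it takes over 48 s, if anything falls off the work surface, if the arm or the gripper's body presses on something with over 40 N, if the wrist force passes 120 N, or if a joint passes its speed limit or range.

## Working session

There is one attempt and no reset: what is moved stays moved. The work goes in short steps, Python scripts to look and compute and a tool call to move; the robot and the scene stay as the last step left them, time stands still between calls to the robot, and variables do not carry over. Pictures are saved under pics/ and viewed, at most 10 in all, crops included, and the job is handed in when it is done.

Besides the shell and the picture viewer there is one more tool, called after "Call:" as name(argument=value, ...) on one line, values as JSON. jog_arm: Moves the arm, as the interface text tells. Its arguments: {"type":"object","properties":{"targets":{"type":"array"},"newtons":{"type":"number"}},"required":["targets"]}

```bash
mkdir -p pics; ls
cat > h.py <<'E'
import numpy as np,cv2
from station import env,eyes,order
from scipy.spatial.transform import Rotation as R
def cap(n):
    s=env.get_state();c=eyes.calibration(n);p,d=eyes.read_camera(n)
    return p,d,c,s
def save(name,p): cv2.imwrite('pics/'+name,cv2.cvtColor(p,cv2.COLOR_RGB2BGR))
def cloud(d,c):
    K=c['camera_matrix'];K=np.array(K);v,u=np.indices(d.shape)
    X=np.stack([(u-K[0,2])/K[0,0]*d,(v-K[1,2])/K[1,1]*d,d],-1)
    M=cv2.Rodrigues(np.array(c['rvec'],float))[0];return (X-np.array(c['tvec']).ravel())@M
E
python3 - <<'E'
from h import *
for n in('top','scene'):
    p,d,c,s=cap(n);save(n+'0.png',p);np.savez(n+'0.npz',p=p,d=d,W=cloud(d,c))
    print(c)
print(s)
E
```

```text
pics
{'camera_matrix': array([[489.55573092,   0.        , 315.58542216],
       [  0.        , 489.55573092, 231.79740296],
       [  0.        ,   0.        ,   1.        ]]), 'rvec': array([ 2.11004477, -2.17326455,  0.0911786 ]), 'tvec': array([0.27390456, 0.54803503, 0.9101561 ])}
{'camera_matrix': array([[524.76182236,   0.        , 318.02600407],
       [  0.        , 524.76182236, 247.80541537],
       [  0.        ,   0.        ,   1.        ]]), 'rvec': array([ 0.90214298, -2.18655248,  1.3462982 ]), 'tvec': array([0.56734861, 0.1537177 , 0.9126896 ])}
{'clock': 0.05, 'joint_pos': array([-1.31508148,  0.47776543,  0.02233076,  1.55640396, -0.0114968 ,
        1.10927914, -0.08311712]), 'qd': array([ 2.35867651e-03, -5.28179415e-04,  1.57843546e-03, -4.34905723e-03,
       -8.73270984e-05, -6.38657407e-04,  2.07927905e-05]), 'joint_torque': array([ 4.44041973e-03, -5.84620357e+01,  1.54169753e+00, -2.73607367e+01,
       -5.42549277e-02,  1.30859154e-02,  6.43983094e-05]), 'position': array([0.23999577, 0.63027597, 0.21962484]), 'ee_rot': array([ 1.80898719e-01,  9.83501351e-01, -8.58767106e-04, -9.42293490e-05]), 'ft_force': array([-0.57001559, -0.55572197, -0.15906651]), 'wrist_torque': array([ 0.01096417,  0.02688067, -0.02175838]), 'grasp_force': 0.0, 'grip_width': 0.0873232686506521}
```

View pics/top0.png

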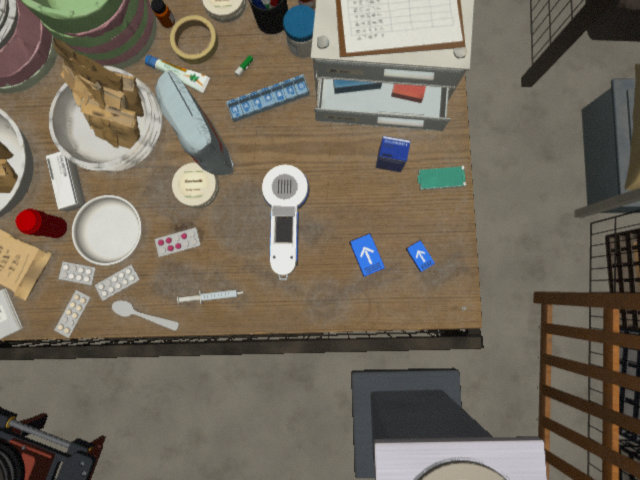

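View pics/scene0.png

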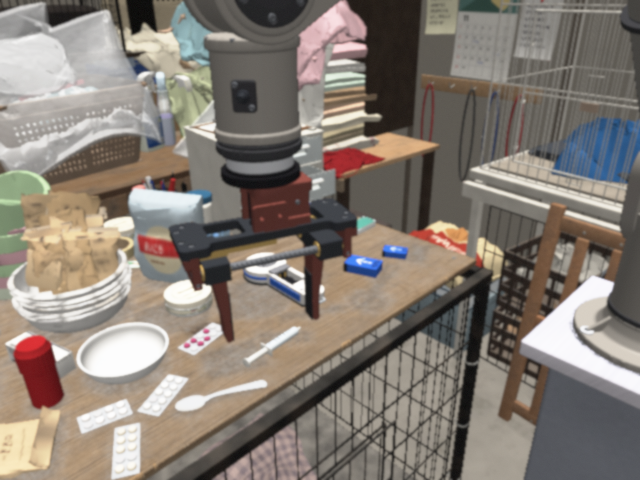

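Candidates: large blue pack at top (367,255), small blue pack at (421,256), and the blue carton at (393,153). The smaller arrow pack at (421,256) fits the description. The reader is at (284,220), with its bay at (284,230) and its head pointing up in the image. I'll measure them and check with one close crop.

Run:
```python
from h import *
z=np.load('top0.npz');p,d,W=z['p'],z['d'],z['W']
c=p[215:295,340:450];c2=p[155:285,250:320]
a=cv2.resize(c,None,fx=5,fy=5,interpolation=2);b=cv2.resize(c2,None,fx=4,fy=4,interpolation=2)
o=np.zeros((530,800,3),np.uint8);o[:400,:550]=a[:, :550];o[:520,550:800]=b[:520,:250];save('crop.png',o)
hsv=cv2.cvtColor(p,cv2.COLOR_RGB2HSV)
def rect(m,name):
    P=W[m];P=P[P[:,2]>np.median(P[:,2])-.004]
    r=cv2.minAreaRect((P[:,:2]*1000).astype(np.float32));print(name,len(P),r,np.median(P[:,2]),P.mean(0));return r
H,S,V=[hsv[...,i].astype(int) for i in range(3)]
for n,(u0,v0,u1,v1) in dict(big=(345,228,390,282),small=(400,236,440,276)).items():
    m=np.zeros(d.shape,bool);m[v0:v1,u0:u1]=True
    m&=(W[...,2]>.006)&(d>0); r=rect(m,n)
    m2=m&(S<70)&(V>120); print('arrow',W[m2].mean(0) if m2.any() else 0)
    m3=m&(V<70); print('black',W[m3].mean(0) if m3.any() else 0)
m=np.zeros(d.shape,bool);m[160:285,255:315]=True
m&=(W[...,2]>.022)&(d>0);rect(m,'reader')
m=np.zeros(d.shape,bool);m[215:245,270:300]=True
m&=(W[...,2]<.022)&(d>0)&(W[...,2]>.008)
print('bayz',m.sum(),np.median(W[m][:,2]));rect(m&(V<110),'bay')
m=np.zeros(d.shape,bool);m[320:335,100:400]=True;print('tablez',np.median(W[250:290,320:340,2]),np.median(W[270:290,400:440,2]))
```

```text
big 851 ((511.5220947265625, 159.71275329589844), (74.82633209228516, 44.28370666503906), 20.388357162475586) 0.022277207859319786 [0.51122087 0.15986586 0.0223257 ]
arrow [0.51263486 0.16002563 0.02296885]
black [0.53226322 0.19114188 0.01547315]
small 454 ((506.34222412109375, 54.877891540527344), (53.85763931274414, 32.68830108642578), 29.022905349731445) 0.01614828857232465 [0.50605029 0.05502738 0.016108  ]
arrow [0.50763541 0.05659703 0.01657574]
black [0.52124429 0.08134532 0.01253051]
reader 2767 ((585.8118896484375, 319.20947265625), (89.84052276611328, 218.91050720214844), 88.35871124267578) 0.03033342905366206 [0.60109433 0.31976619 0.03063358]
bayz 466 0.014415987545866885
bay 418 ((564.0418090820312, 316.10028076171875), (42.75178527832031, 55.85737991333008), 88.88060760498047) 0.01427477371197263 [0.56648566 0.32113328 0.01431796]
tablez 6.599709036828855e-05 0.0001277170512351044
```

View pics/crop.png

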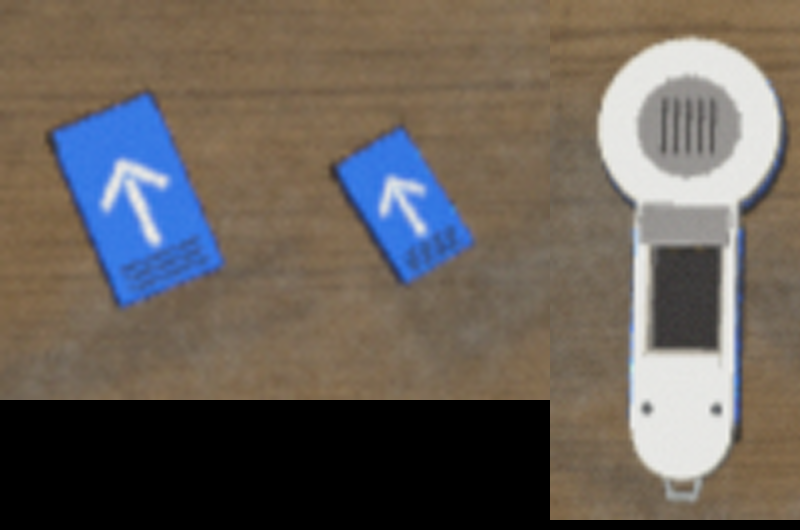

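The small pack (53.9 x 32.7 x 16 mm) is the one wanted: its centre is at (0.506, 0.055) and its arrow yaw is about 29°. The crop shows it at (405,205) beside the larger 75 x 44 mm look-alike at (138,200). The reader's bay is at (685,298) and its lip at (685,222). Next I look at the reader from close above.

Call:
jog_arm(targets=[{"dx": -5, "dy": -2.2, "twist": -3}, {"dx": -10, "dy": -4.4, "twist": -6}, {"dx": -15, "dy": -6.5, "twist": -9}, {"dx": -20, "dy": -8.7, "twist": -12}, {"dx": -25, "dy": -10.8, "twist": -15}, {"dx": -30, "dy": -13, "twist": -18}, {"dx": -35, "dy": -15.1, "twist": -21}, {"dx": -38, "dy": -16.4, "twist": -21}, {"dx": -40.9, "dy": -17.6, "twist": -21}, {"dx": -40.9, "dy": -17.6, "twist": -21, "jaw": 0.4}, {"dx": -40.9, "dy": -17.6, "twist": -21, "jaw": 0.4}])

```text
invalid input
```

Run:
```python
from h import *
p,d,c,s=cap('wrist');save('w0.png',p);np.savez('w0.npz',p=p,d=d,K=c['camera_matrix'],r=c['rvec'],t=c['tvec'])
print(c,s['position'],s['ee_rot'],s['clock'])
p,d,c,s=cap('top');np.savez('top1.npz',p=p,d=d,W=cloud(d,c))
# reader axis from first top picture
z=np.load('top0.npz');p,d,W=z['p'],z['d'],z['W']
V=p.max(-1).astype(int);S=p.max(-1).astype(int)-p.min(-1)
m=np.zeros(d.shape,bool);m[160:285,255:315]=True
m&=(W[...,2]>.026)&(W[...,2]<.034)
P=W[m]
# handle: side edges per x slice ; head: circle bbox
xs=np.arange(.49,.62,.006)
L=[];
for x in xs:
    q=P[abs(P[:,0]-x)<.003];L.append((x,np.percentile(q[:,1],2),np.percentile(q[:,1],98)) if len(q)>5 else (x,0,0))
L=np.array(L);print(np.round(L,4));print('xrange',P[:,0].min(),P[:,0].max())
k=(L[:,1]>0)&(L[:,0]>.51)&(L[:,0]<.59)
print('mid fit',np.polyfit(L[k,0],(L[k,1]+L[k,2])/2,1))
h=P[P[:,0]>.605];print('head y',h[:,1].min(),h[:,1].max())
```

```text
{'camera_matrix': array([[371.64829954,   0.        , 314.89372272],
       [  0.        , 371.64829954, 237.42486399],
       [  0.        ,   0.        ,   1.        ]]), 'rvec': array([-2.38202177, -1.64341814, -0.23671586]), 'tvec': array([-0.67514903, -0.03356376,  0.39120308])} [0.24000812 0.63033013 0.21968965] [ 1.80898515e-01  9.83501439e-01 -7.99295127e-04 -8.43432464e-05] 0.1
[[0.49   0.3038 0.3448]
 [0.496  0.3017 0.3474]
 [0.502  0.2995 0.3484]
 [0.508  0.2995 0.3481]
 [0.514  0.2992 0.3479]
 [0.52   0.299  0.3478]
 [0.526  0.2989 0.3477]
 [0.532  0.2989 0.3475]
 [0.538  0.2987 0.3474]
 [0.544  0.2984 0.3457]
 [0.55   0.2983 0.3469]
 [0.556  0.2974 0.3454]
 [0.562  0.2971 0.3452]
 [0.568  0.2979 0.3452]
 [0.574  0.2962 0.3451]
 [0.58   0.2947 0.3448]
 [0.586  0.2957 0.3451]
 [0.592  0.2955 0.3448]
 [0.598  0.2953 0.345 ]
 [0.604  0.2953 0.3446]
 [0.61   0.2946 0.3448]
 [0.616  0.2892 0.3461]]
xrange 0.4764237022684777 0.6952971257588885
mid fit [-0.0527959   0.35104284]
head y 0.27240498965288784 0.3622942232149113
```

View pics/w0.png

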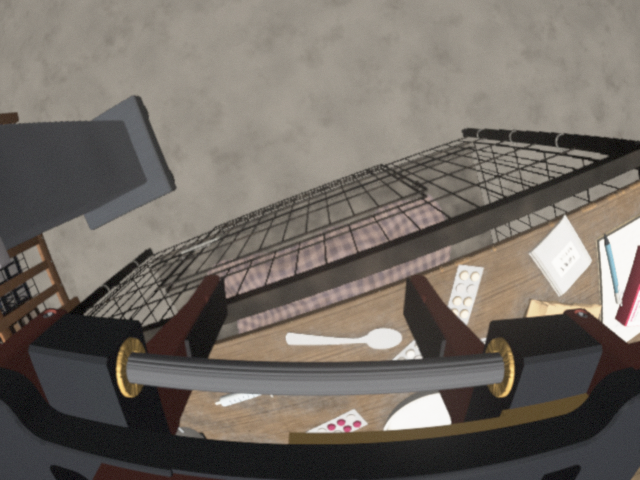

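Call:
jog_arm(newtons=10, targets=[{"dx": -4.1, "dy": -4.05, "dz": 0, "twist": -5, "jaw": 0.4}, {"dx": -8.2, "dy": -8.1, "dz": 0, "twist": -10, "jaw": 0.4}, {"dx": -12.3, "dy": -12.2, "dz": 0, "twist": -15, "jaw": 0.4}, {"dx": -16.4, "dy": -16.3, "dz": 0, "twist": -20, "jaw": 0.4}, {"dx": -20.5, "dy": -20.4, "dz": 0, "twist": -25, "jaw": 0.4}, {"dx": -24.6, "dy": -24.4, "dz": 0, "twist": -30, "jaw": 0.4}, {"dx": -28.7, "dy": -28.5, "dz": 0, "twist": -35, "jaw": 0.4}, {"dx": -32.8, "dy": -32.6, "dz": 0, "twist": -40, "jaw": 0.4}, {"dx": -36.9, "dy": -36.6, "dz": 0, "twist": -45, "jaw": 0.4}, {"dx": -41, "dy": -40.7, "dz": 0, "twist": -49.8, "jaw": 0.4}, {"dx": -45, "dy": -44.7, "dz": 0, "twist": -49.8, "jaw": 0.4}, {"dx": -45, "dy": -44.7, "dz": 0, "twist": -49.8, "jaw": 0.4}])

```text
clock: 1.7
position: [0.5028, 0.0481, 0.2206]
ee_rot: [-0.246, 0.969, -0.001, 0.0]
ft_force: [-0.2, -0.2, 0.2]
grip_width: 0.0526
grasp_force: 0.0
```

```bash
cat >> h.py <<'E'
def delta(xyz,yawx,s=None):
    "shift in cm and twist in deg that brings the TCP to xyz with tool x at world yaw yawx (deg)"
    s=s or env.get_state();r=R.from_quat(s['ee_rot'])
    v=r.inv().apply(np.array(xyz)-s['position'])*100
    x=r.as_matrix()[:,0];y=np.degrees(np.arctan2(x[1],x[0]))
    print('t',s['clock'],'pos',np.round(s['position'],4),'yaw',round(y,2),'F',np.round(s['ft_force'],1),'w',round(s['grip_width'],4),'g',round(s['grasp_force'],1))
    print('->',np.round(v,2),'twist',round(-((yawx-y+180)%360-180),2))
def bay(x,y=0,yaw=-3.0,o=(.566,.3212)):
    a=np.radians(yaw);return o[0]+x*np.cos(a)-y*np.sin(a),o[1]+x*np.sin(a)+y*np.cos(a)
E
python3 - <<'E'
from h import *
delta((.5017,.0526,.028),209)
E
```

```text
t 1.7 pos [0.5028 0.0481 0.2206] yaw -151.52 F [-0.2 -0.2  0.2] w 0.0526 g 0.0
-> [-0.12  0.47 19.26] twist -0.52
```

Call:
jog_arm(targets=[{"dx": -0.1, "dy": 0.3, "dz": 4, "twist": -0.5, "jaw": 0.4}, {"dx": -0.1, "dy": 0.3, "dz": 9, "twist": -0.5, "jaw": 0.4}, {"dx": -0.1, "dy": 0.3, "dz": 14, "twist": -0.5, "jaw": 0.4}, {"dx": -0.1, "dy": 0.3, "dz": 15, "twist": -0.5, "jaw": 0.4}, {"dx": -0.1, "dy": 0.3, "dz": 15, "twist": -0.5, "jaw": 0.4}])

```text
clock: 2.33
position: [0.5011, 0.0567, 0.0709]
ee_rot: [-0.255, 0.967, 0.0, -0.0]
ft_force: [-0.2, -0.3, -0.4]
grip_width: 0.0525
grasp_force: 0.0
```

Run:
```python
from h import *
delta((.5017,.0526,.028),209)
```

```text
t 2.325 pos [0.5011 0.0567 0.0709] yaw -150.51 F [-0.2 -0.3 -0.4] w 0.0525 g 0.0
-> [ 0.15 -0.38  4.29] twist 0.49
```

Call:
jog_arm(newtons=12, targets=[{"dx": 0.1, "dy": -0.35, "dz": 2, "twist": 0.5, "jaw": 0.4}, {"dx": 0.1, "dy": -0.35, "dz": 4.3, "twist": 0.5, "jaw": 0.4}, {"dx": 0.1, "dy": -0.35, "dz": 4.3, "twist": 0.5, "jaw": 0.4}, {"dx": 0.1, "dy": -0.35, "dz": 4.3, "twist": 0.5, "jaw": 0.4}])

```text
clock: 2.82
position: [0.5033, 0.0529, 0.0293]
ee_rot: [-0.25, 0.968, 0.0, 0.001]
ft_force: [0.4, 0.8, -0.1]
grip_width: 0.0526
grasp_force: 0.0
```

Call:
jog_arm(newtons=12, targets=[{"dx": 0, "dy": 0, "dz": 0, "twist": 0, "jaw": 0.7}, {"dx": 0, "dy": 0, "dz": 0, "twist": 0, "jaw": 0.7}, {"dx": 0, "dy": 0, "dz": 0, "twist": 0, "jaw": 0.8}, {"dx": 0, "dy": 0, "dz": 0, "twist": 0, "jaw": 0.8}])

```text
clock: 3.32
position: [0.5019, 0.0526, 0.0276]
ee_rot: [-0.25, 0.968, 0.0, 0.0]
ft_force: [0.0, 0.5, 0.7]
grip_width: 0.0187
grasp_force: 0.0
```

Run:
```python
from h import *
delta((.5017,.0526,.028),209)
```

```text
t 3.325 pos [0.5019 0.0526 0.0276] yaw -151.04 F [0.  0.5 0.7] w 0.0187 g 0.0
-> [ 0.02  0.01 -0.04] twist -0.04
```

Run:
```python
from h import *
p,d,c,s=cap('wrist')
q,d,c,s=cap('scene');save('m.png',np.hstack([cv2.resize(p[200:,100:540],(440,280)),cv2.resize(q[200:320,320:460],None,fx=2.3,fy=2.3)[:280]][:2]) if 0 else np.vstack([p[240:,60:580],cv2.resize(q[200:300,310:440],(520,400))])[:600])
```

```text
(no output)
```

View pics/m.png

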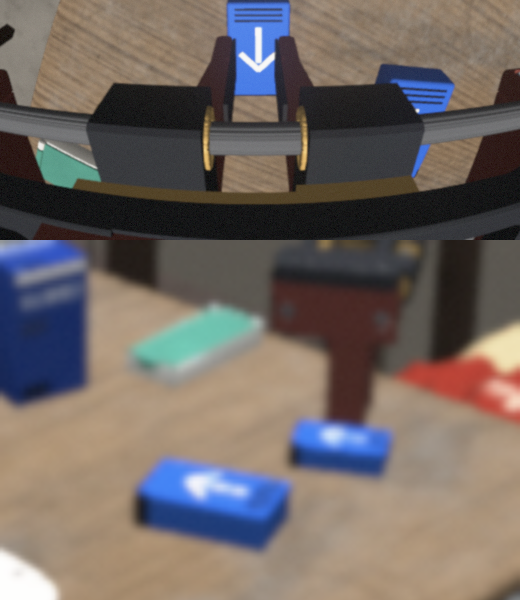

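The wrist view shows the pack's black end just ahead of the fingers, at about (258,90), with nothing between them. Either the pack slid or the grasp was offset, so I measure where it is.

```bash
cat >> h.py <<'E'
def wcloud(d,c):
    K=np.array(c['camera_matrix']);v,u=np.indices(d.shape)
    a=(u-K[0,2])/K[0,0];b=(v-K[1,2])/K[1,1];t=np.hypot(a,b)+1e-9
    k=np.tan(t)/t
    X=np.stack([a*k*d,b*k*d,d],-1)
    M=cv2.Rodrigues(np.array(c['rvec'],float))[0];return (X-np.array(c['tvec']).ravel())@M
def blue(p): 
    h=cv2.cvtColor(p,cv2.COLOR_RGB2HSV);return (h[...,0]>100)&(h[...,0]<125)&(h[...,1]>140)&(h[...,2]>60)
def packs(p,W,z0=.010,z1=.026):
    m=blue(p)&(W[...,2]>z0)&(W[...,2]<z1)
    n,l,st,_=cv2.connectedComponentsWithStats(m.astype(np.uint8))
    for i in range(1,n):
        if st[i,4]>100:
            P=W[l==i];print(st[i],cv2.minAreaRect((P[:,:2]*1000).astype(np.float32)),np.round(np.median(P[:,2]),4))
E
python3 - <<'E'
from h import *
p,d,c,s=cap('wrist');W=wcloud(d,c);packs(p,W)
print('table',np.median(W[20:60,300:340,2]))
m=np.zeros(d.shape,bool)
p,d,c,s=cap('top');packs(p,cloud(d,c))
delta((.5017,.0526,.028),209)
E
```

```text
[ 287  242   63   59 2364] ((493.5107421875, 51.76799392700195), (32.431270599365234, 31.036296844482422), 29.133142471313477) 0.0157
[ 296  297   39   38 1021] ((516.6323852539062, 62.72419357299805), (23.68450164794922, 20.837390899658203), 29.20021629333496) 0.0157
[ 448  311   66   43 1645] ((483.5179443359375, 152.0963592529297), (22.668033599853516, 43.278804779052734), 20.93941307067871) 0.0216
[471 385  18  33 251] ((522.1441040039062, 186.7630157470703), (29.273216247558594, 8.409689903259277), 28.704187393188477) 0.0217
table -0.00030226083241211704
[351 234  33  42 698] ((510.28045654296875, 159.58041381835938), (72.57365417480469, 43.36128234863281), 20.703004837036133) 0.0221
t 3.525 pos [0.5019 0.0525 0.0275] yaw -151.04 F [ 0.2 -0.5  0.2] w 0.0175 g 0.0
-> [ 0.01  0.02 -0.05] twist -0.04
```

Run:
```python
from h import *
p,d,c,s=cap('wrist');W=wcloud(d,c)
r=R.from_quat(s['ee_rot']);T=r.inv().apply((W-s['position']).reshape(-1,3)).reshape(W.shape)*1000
h=cv2.cvtColor(p,cv2.COLOR_RGB2HSV)
for v in range(270,400,10):
    print(v,[(u,*np.round(T[v,u]).astype(int),*p[v,u]) for u in (272,282,292,300,340,350,360)])
```

```text
270 [(272, np.int64(3), np.int64(-22), np.int64(28), np.uint8(146), np.uint8(126), np.uint8(108)), (282, np.int64(3), np.int64(-16), np.int64(26), np.uint8(145), np.uint8(124), np.uint8(109)), (292, np.int64(9), np.int64(-10), np.int64(11), np.uint8(83), np.uint8(133), np.uint8(234)), (300, np.int64(9), np.int64(-6), np.int64(11), np.uint8(84), np.uint8(134), np.uint8(234)), (340, np.int64(9), np.int64(14), np.int64(11), np.uint8(79), np.uint8(130), np.uint8(231)), (350, np.int64(2), np.int64(21), np.int64(28), np.uint8(140), np.uint8(123), np.uint8(118)), (360, np.int64(2), np.int64(27), np.int64(28), np.uint8(141), np.uint8(123), np.uint8(106))]
280 [(272, np.int64(-3), np.int64(-22), np.int64(28), np.uint8(137), np.uint8(116), np.uint8(103)), (282, np.int64(11), np.int64(-13), np.int64(-7), np.uint8(57), np.uint8(40), np.uint8(46)), (292, np.int64(11), np.int64(-9), np.int64(-7), np.uint8(62), np.uint8(55), np.uint8(84)), (300, np.int64(3), np.int64(-6), np.int64(12), np.uint8(80), np.uint8(131), np.uint8(233)), (340, np.int64(12), np.int64(13), np.int64(-8), np.uint8(64), np.uint
[... 6716 characters left out ...]
np.uint8(126), np.uint8(80))]
390 [(272, np.int64(24), np.int64(-8), np.int64(-100), np.uint8(111), np.uint8(110), np.uint8(107)), (282, np.int64(24), np.int64(-6), np.int64(-99), np.uint8(118), np.uint8(117), np.uint8(119)), (292, np.int64(25), np.int64(-3), np.int64(-100), np.uint8(117), np.uint8(117), np.uint8(119)), (300, np.int64(24), np.int64(-2), np.int64(-99), np.uint8(116), np.uint8(118), np.uint8(119)), (340, np.int64(24), np.int64(7), np.int64(-99), np.uint8(119), np.uint8(119), np.uint8(121)), (350, np.int64(24), np.int64(9), np.int64(-100), np.uint8(116), np.uint8(118), np.uint8(119)), (360, np.int64(26), np.int64(11), np.int64(-101), np.uint8(144), np.uint8(119), np.uint8(76))]
```

Run:
```python
from h import *
p,d,c,s=cap('wrist');W=wcloud(d,c)
r=R.from_quat(s['ee_rot']);T=r.inv().apply((W-s['position']).reshape(-1,3)).reshape(W.shape)*1000
m=(abs(T[...,0])<25)&(abs(T[...,1])<40)&(T[...,2]<9)&(T[...,2]>-30)&(d>0)&(p.max(-1)<110)
P=T[m];print(m.sum(),np.percentile(P[:,2],[90,98,100]))
Q=P[P[:,2]>np.percentile(P[:,2],90)]
for sg in(-1,1):
    q=Q[Q[:,1]*sg>0];print(q.min(0),q.max(0))
q=P[P[:,2]>-15];
for sg in(-1,1): print('inner/outer',np.percentile(q[q[:,1]*sg>0][:,1],[2,98]))
```

```text
1261 [-7.33978606 -3.4960519  -1.37460841]
[  9.6452223  -15.72628824  -7.29564559] [11.9715539  -7.42299575 -1.37460841]
[ 9.34227963 11.00690173 -7.21815705] [11.97263928 19.27357678 -2.54832198]
inner/outer [-15.5015807   -6.81488725]
inner/outer [10.40079213 19.04206249]
```

The wrist depth shows the fingertips ending about level with the reported TCP, not 19 mm ahead of it. So the jaws closed above the pack, and the pack hasn't moved. I open and go lower carefully.

Call:
jog_arm(newtons=12, targets=[{"dx": 0, "dy": 0, "dz": 0, "twist": 0, "jaw": 0.4}, {"dx": 0, "dy": 0, "dz": 0, "twist": 0, "jaw": 0.4}, {"dx": 0, "dy": 0.1, "dz": 0, "twist": 0, "jaw": 0.4}, {"dx": 0, "dy": 0.1, "dz": 0.6, "twist": 0, "jaw": 0.4}, {"dx": 0, "dy": 0.1, "dz": 1.2, "twist": 0, "jaw": 0.4}, {"dx": 0, "dy": 0.1, "dz": 1.75, "twist": 0, "jaw": 0.4}, {"dx": 0, "dy": 0.1, "dz": 1.75, "twist": 0, "jaw": 0.4}, {"dx": 0, "dy": 0.1, "dz": 1.75, "twist": 0, "jaw": 0.4}])

```text
clock: 4.62
position: [0.5015, 0.0534, 0.01]
ee_rot: [-0.25, 0.968, 0.0, -0.0]
ft_force: [0.7, 0.0, -0.1]
grip_width: 0.0524
grasp_force: 0.0
```

Run:
```python
from h import *
p,d,c,s=cap('wrist');W=wcloud(d,c)
r=R.from_quat(s['ee_rot']);T=r.inv().apply((W-s['position']).reshape(-1,3)).reshape(W.shape)*1000
delta((.5017,.0526,.010),209)
for sg in(-1,1):
    m=(T[...,0]<25)&(T[...,0]>5)&(T[...,1]*sg>15)&(abs(T[...,1])<45)&(T[...,2]<7)&(T[...,2]>-40)&(p.max(-1)<110)
    P=T[m];print(np.round(np.percentile(P[:,2],[90,99,100]),1),np.round(np.percentile(P[P[:,2]>-20][:,1],[2,98]),1))
m=blue(p)&(abs(T[...,0])<40)&(abs(T[...,1])<25);print('pack tool mm',T[m].min(0),T[m].max(0))
```

```text
t 4.675 pos [0.5016 0.0534 0.0101] yaw -151.05 F [ 0.4  0.2 -0.1] w 0.0527 g 0.0
-> [ 0.03 -0.07  0.01] twist -0.05
[-7.6 -2.9 -0.6] [-32.9 -24.5]
[-5.2  4.1  6.6] [15.6 36.5]
pack tool mm [-30.09148662 -13.24777512  -7.77010752] [24.10825423 18.01631162  2.99460768]
```

Call:
jog_arm(newtons=12, targets=[{"dx": 0, "dy": 0, "dz": 0, "twist": 0, "jaw": 0.75}, {"dx": 0, "dy": 0, "dz": 0, "twist": 0, "jaw": 0.75}, {"dx": 0, "dy": 0, "dz": 0, "twist": 0, "jaw": 0.75}, {"dx": 0, "dy": 0, "dz": 0, "twist": 0, "jaw": 0.75}])

```text
clock: 5.18
position: [0.5015, 0.0535, 0.0102]
ee_rot: [-0.25, 0.968, 0.0, 0.0]
ft_force: [0.1, -1.2, 2.1]
grip_width: 0.0318
grasp_force: 12.0
```

Call:
jog_arm(targets=[{"dx": 0, "dy": 0, "dz": -2, "twist": 0, "jaw": 0.75}, {"dx": 0, "dy": 0, "dz": -6, "twist": 0, "jaw": 0.75}, {"dx": 0, "dy": 0, "dz": -9, "twist": 0, "jaw": 0.75}, {"dx": 0, "dy": 0, "dz": -9, "twist": 0, "jaw": 0.75}])

```text
clock: 5.68
position: [0.503, 0.0537, 0.1019]
ee_rot: [-0.25, 0.968, 0.0, 0.002]
ft_force: [-0.3, -0.7, -0.4]
grip_width: 0.0316
grasp_force: 12.0
```

Run:
```python
from h import *
delta((*bay(-.011),.10),177)
```

```text
t 5.675 pos [0.503  0.0537 0.1019] yaw -151.05 F [-0.3 -0.7 -0.4] w 0.0316 g 12.0
-> [-17.53  20.94   0.25] twist 31.95
```

Call:
jog_arm(targets=[{"dx": -3, "dy": 3.6, "dz": 0, "twist": 6, "jaw": 0.75}, {"dx": -6, "dy": 7.2, "dz": 0, "twist": 12, "jaw": 0.75}, {"dx": -9, "dy": 10.8, "dz": 0, "twist": 18, "jaw": 0.75}, {"dx": -12, "dy": 14.4, "dz": 0, "twist": 24, "jaw": 0.75}, {"dx": -15, "dy": 18, "dz": 0, "twist": 29, "jaw": 0.75}, {"dx": -17.5, "dy": 20.9, "dz": 0, "twist": 32, "jaw": 0.75}, {"dx": -17.5, "dy": 20.9, "dz": 0, "twist": 32, "jaw": 0.75}, {"dx": -17.5, "dy": 20.9, "dz": 0, "twist": 32, "jaw": 0.75}, {"dx": -17.5, "dy": 20.9, "dz": 0, "twist": 32, "jaw": 0.75}])

```text
clock: 6.8
position: [0.5533, 0.3191, 0.0995]
ee_rot: [0.027, 1.0, -0.001, -0.0]
ft_force: [-0.7, -0.9, -1.2]
grip_width: 0.0316
grasp_force: 12.0
```

Run:
```python
from h import *
delta((*bay(-.011),.06),177)
p,d,c,s=cap('wrist');W=wcloud(d,c);np.savez('w1.npz',p=p,d=d,W=W,pos=s['position'],q=s['ee_rot'])
r=R.from_quat(s['ee_rot']);T=r.inv().apply((W-s['position']).reshape(-1,3)).reshape(W.shape)*1000
m=blue(p)&(abs(T[...,0])<40)&(abs(T[...,1])<25)&(T[...,2]<15);print('pack tool mm',np.percentile(T[m],[1,99],0))
save('w1.png',p)
# side walls of reader handle in wrist view
m=(W[...,2]>.026)&(W[...,2]<.034)&(d>0)
P=W[m]
for x in np.arange(.47,.60,.01):
    q=P[(abs(P[:,0]-x)<.003)&(abs(P[:,1]-.32)<.06)]
    if len(q)>10: print(round(x,3),np.round(np.percentile(q[:,1],[1,99]),4),np.round(np.mean(np.percentile(q[:,1],[1,99])),4), 'expect',round(.35104-.0528*x,4))
print('butt x',P[abs(P[:,1]-.325)<.02][:,0].min())
```

```text
t 6.8 pos [0.5533 0.3191 0.0995] yaw 176.85 F [-0.7 -0.9 -1.2] w 0.0316 g 12.0
-> [-0.15  0.29  3.95] twist -0.15
pack tool mm [[-27.59997787 -14.23840619  -6.83781419]
 [ 24.0401687   16.66335061  -4.01628487]]
0.48 [0.3087 0.3443] 0.3265 expect 0.3257
0.49 [0.3036 0.3495] 0.3265 expect 0.3252
0.5 [0.3019 0.351 ] 0.3265 expect 0.3246
0.51 [0.3015 0.3507] 0.3261 expect 0.3241
0.52 [0.3011 0.3504] 0.3258 expect 0.3236
0.53 [0.3007 0.3502] 0.3254 expect 0.3231
0.54 [0.3001 0.3493] 0.3247 expect 0.3225
0.55 [0.3036 0.3491] 0.3263 expect 0.322
0.56 [0.3435 0.349 ] 0.3463 expect 0.3215
0.57 [0.3433 0.3488] 0.3461 expect 0.3209
butt x 0.47290174918612854
```

View pics/w1.png

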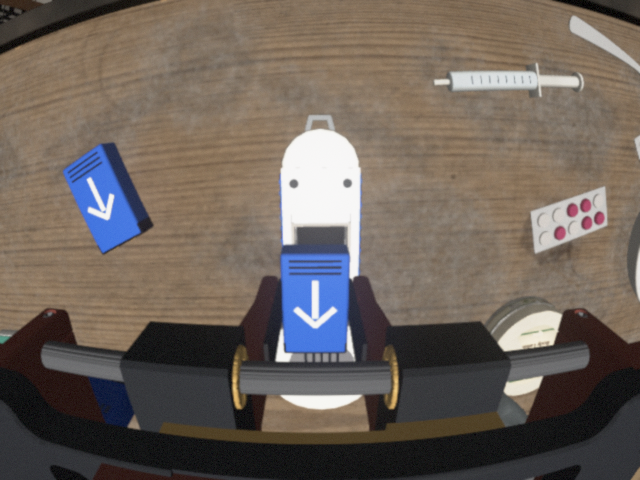

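The pack hangs level in the jaws with its arrow side up, at (316,295). Behind it the bay's plain end shows at (320,228), and the reader axis is nearly aligned. I check the bay's rear edge from both cameras.

Run:
```python
from h import *
for f in('top0','w1'):
    z=np.load(f+'.npz');W=z['W'];P=W.reshape(-1,3)
    a=np.radians(-3);ex=np.array([np.cos(a),np.sin(a)]);ey=np.array([-ex[1],ex[0]])
    q=(P[:,:2]-[.566,.3217]);X=q@ex*1000;Y=q@ey*1000
    m=(abs(Y-(1 if f=='w1' else 0))<10)&(X>-105)&(X<(0 if f=='w1' else 135))&(P[:,2]<.05)
    X,Z=X[m],P[m,2]*1000
    for x in list(range(-100,-84,2))+list(range(-36,-18,2))+list(range(16,50,3))+list(range(124,134,2)):
        k=abs(X-x)<1
        if k.any(): print(f,x,np.round(np.median(Z[k]),1),end=' | ')
    print()
    Pm=P[(abs((P[:,:2]-[.566,.3217])@ex+.005-( -.015 if f=='w1' else 0))<.008)]
    Y=(Pm[:,:2]-[.566,.3217])@ey*1000
    for y in list(range(-24,-12,1))+list(range(12,25,1)):
        k=(abs(Y-y)<.6)&(Pm[:,2]<.04)
        if k.any(): print(y,np.round(np.median(Pm[k,2])*1000,1),end=' | ')
    print()
```

```text
top0 -100 -0.3 | top0 -98 16.5 | top0 -96 16.5 | top0 -94 9.4 | top0 -92 0.9 | top0 -90 19.3 | top0 -88 28.3 | top0 -86 30.3 | top0 -36 30.4 | top0 -34 31.0 | top0 -32 30.6 | top0 -30 29.7 | top0 -28 28.8 | top0 -26 27.1 | top0 -24 13.3 | top0 -22 13.8 | top0 -20 13.4 | top0 16 16.8 | top0 19 14.4 | top0 22 14.6 | top0 25 28.8 | top0 28 36.1 | top0 31 36.2 | top0 34 35.6 | top0 37 35.2 | top0 40 36.9 | top0 43 35.6 | top0 46 29.6 | top0 49 30.2 | top0 124 30.6 | top0 126 30.3 | top0 128 29.5 | top0 130 28.8 | 
-24 29.7 | -23 29.3 | -22 31.0 | -21 28.9 | -20 29.6 | -19 28.6 | -18 28.5 | -17 17.1 | -16 13.6 | -15 14.8 | -14 14.0 | -13 14.7 | 12 13.2 | 13 14.6 | 14 14.2 | 15 13.9 | 16 13.0 | 17 15.2 | 18 27.0 | 19 30.4 | 20 29.1 | 21 30.2 | 22 28.4 | 23 31.2 | 24 30.3 | 
w1 -100 17.3 | w1 -98 16.2 | w1 -96 0.5 | w1 -94 15.9 | w1 -92 28.3 | w1 -90 29.2 | w1 -88 29.3 | w1 -86 29.4 | w1 -36 29.7 | w1 -34 29.6 | w1 -32 29.2 | w1 -30 27.5 | w1 -26 13.9 | w1 -24 13.9 | w1 -22 13.6 | w1 -20 13.9 | 
-24 23.7 | -23 29.6 | -22 29.8 | -21 29.8 | -20 29.8 | -19 29.8 | -18 29.6 | -17 29.0 | -16 26.4 | -15 13.8 | -14 14.0 | -13 13.9 | 12 13.7 | 13 14.1 | 14 14.0 | 15 13.9 | 16 13.8 | 17 13.9 | 18 13.8 | 19 14.8 | 20 26.1 | 21 29.1 | 22 29.8 | 23 29.8 | 24 29.8 |
```

```bash
sed -i 's/o=(.566,.3212)/o=(.566,.3222)/' h.py
python3 - <<'E'
from h import *
delta((*bay(-.011),.045),177)
E
```

```text
t 6.85 pos [0.5534 0.3193 0.0998] yaw 176.85 F [ 0.6 -0.  -0.5] w 0.0315 g 12.0
-> [-0.14  0.36  5.48] twist -0.15
```

Call:
jog_arm(newtons=10, targets=[{"dx": -0.15, "dy": 0.35, "dz": 1, "twist": 0, "jaw": 0.75}, {"dx": -0.15, "dy": 0.35, "dz": 3, "twist": 0, "jaw": 0.75}, {"dx": -0.15, "dy": 0.35, "dz": 5, "twist": 0, "jaw": 0.75}, {"dx": -0.15, "dy": 0.35, "dz": 5, "twist": 0, "jaw": 0.75}, {"dx": -0.15, "dy": 0.35, "dz": 5, "twist": 0, "jaw": 0.75}])

```text
clock: 7.48
position: [0.5552, 0.3243, 0.0499]
ee_rot: [0.027, 1.0, -0.0, -0.0]
ft_force: [0.5, 0.3, -0.1]
grip_width: 0.0319
grasp_force: 10.0
```

Run:
```python
from h import *
delta((*bay(-.011),.033),177)
```

```text
t 7.475 pos [0.5552 0.3243 0.0499] yaw 176.94 F [ 0.5  0.3 -0.1] w 0.0319 g 10.0
-> [ 0.01 -0.16  1.69] twist -0.06
```

Call:
jog_arm(targets=[{"dx": 0, "dy": -0.15, "dz": 0.3, "twist": 0, "jaw": 0.75}, {"dx": 0, "dy": -0.15, "dz": 0.6, "twist": 0, "jaw": 0.75}, {"dx": 0, "dy": -0.15, "dz": 0.9, "twist": 0, "jaw": 0.75}, {"dx": 0, "dy": -0.15, "dz": 1.1, "twist": 0, "jaw": 0.75}, {"dx": 0, "dy": -0.15, "dz": 1.3, "twist": 0, "jaw": 0.75}])

```text
clock: 8.1
position: [0.556, 0.323, 0.0376]
ee_rot: [0.027, 1.0, 0.0, 0.001]
ft_force: [2.0, -1.1, 3.4]
grip_width: 0.0317
grasp_force: 10.0
```

Call:
jog_arm(targets=[{"dx": 0, "dy": 0, "dz": 0.15, "twist": 0, "jaw": 0.75}, {"dx": 0, "dy": 0, "dz": 0.3, "twist": 0, "jaw": 0.75}, {"dx": 0, "dy": 0, "dz": 0.3, "twist": 0, "jaw": 0.75}])

```text
clock: 8.48
position: [0.556, 0.3229, 0.0344]
ee_rot: [0.027, 1.0, 0.0, 0.001]
ft_force: [4.4, -0.8, 4.9]
grip_width: 0.0313
grasp_force: 10.0
```

```bash
cat >> h.py <<'E'
def look():
    p,d,c,s=cap('wrist');W=wcloud(d,c);save('l%d.png'%round(s['clock']*1000),p)
    r=R.from_quat(s['ee_rot']);T=r.inv().apply((W-s['position']).reshape(-1,3)).reshape(W.shape)*1000
    m=blue(p)&(abs(T[...,0])<60)&(abs(T[...,1])<14)&(W[...,2]<.06)&(W[...,2]>.012);Q=W[m]
    a=np.radians(-3);ex=np.array([np.cos(a),np.sin(a)]);X=(Q[:,:2]-[.566,.3222])@ex*1000
    for x in range(-46,30,4):
        k=abs(X-x)<1
        if k.sum()>3: print((x,round(float(np.median(Q[k,2])*1000),1)),end=' ')
    print()
E
python3 - <<'E'
from h import *
delta((*bay(-.011),.033),177)
look()
E
```

```text
t 8.475 pos [0.556  0.3229 0.0344] yaw 176.93 F [ 4.4 -0.8  4.9] w 0.0313 g 10.0
-> [ 0.1  -0.02  0.14] twist -0.07
(-30, 45.4) (-26, 44.5) (-22, 43.6) (-18, 42.7) (-14, 42.1) (-10, 41.0) (-6, 40.3) (-2, 39.4) (2, 38.6) (6, 37.7) (10, 36.8) (14, 35.9) (18, 35.0)
```

Call:
jog_arm(targets=[{"dx": 0.1, "dy": 0, "dz": 0.1, "twist": 0, "jaw": 0.75}, {"dx": 0.1, "dy": 0, "dz": 0.2, "twist": 0, "jaw": 0.75}, {"dx": 0.1, "dy": 0, "dz": 0.2, "twist": 0, "jaw": 0.75}])

```text
clock: 8.9
position: [0.5547, 0.3232, 0.0324]
ee_rot: [0.027, 1.0, 0.0, 0.001]
ft_force: [4.7, -0.8, 4.2]
grip_width: 0.0317
grasp_force: 10.0
```

Run:
```python
from h import *
delta((*bay(-.005),.032),177)
look()
```

```text
t 8.9 pos [0.5547 0.3232 0.0324] yaw 176.95 F [ 4.7 -0.8  4.2] w 0.0317 g 10.0
-> [-0.64 -0.04  0.04] twist -0.05
(-30, 45.4) (-26, 44.2) (-22, 43.0) (-18, 41.8) (-14, 40.7) (-10, 39.6) (-6, 38.4) (-2, 37.1) (2, 36.0) (6, 34.8) (10, 33.6) (14, 32.4) (18, 31.1)
```

Call:
jog_arm(newtons=20, targets=[{"dx": 0, "dy": 0, "dz": 0, "twist": 0, "jaw": 0.75}, {"dx": -0.15, "dy": 0, "dz": 0, "twist": 0, "jaw": 0.75}, {"dx": -0.3, "dy": 0, "dz": 0, "twist": 0, "jaw": 0.75}, {"dx": -0.45, "dy": 0, "dz": 0, "twist": 0, "jaw": 0.75}, {"dx": -0.5, "dy": 0, "dz": 0, "twist": 0, "jaw": 0.75}, {"dx": -0.5, "dy": 0, "dz": 0, "twist": 0, "jaw": 0.75}])

```text
clock: 9.7
position: [0.5564, 0.3232, 0.0314]
ee_rot: [0.026, 1.0, -0.0, -0.002]
ft_force: [-1.2, 0.4, 5.5]
grip_width: 0.0316
grasp_force: 20.0
```

Run:
```python
from h import *
delta((*bay(-.005),.032),177)
look()
```

```text
t 9.7 pos [0.5564 0.3232 0.0314] yaw 177.01 F [-1.2  0.4  5.5] w 0.0316 g 20.0
-> [-0.47 -0.05 -0.07] twist 0.01
(-30, 45.2) (-26, 44.3) (-22, 43.0) (-18, 41.7) (-14, 40.4) (-10, 38.9) (-6, 38.0) (-2, 36.6) (2, 35.1) (6, 34.1) (10, 32.7) (14, 31.2) (18, 29.9)
```

Call:
jog_arm(newtons=25, targets=[{"dx": -0.15, "dy": 0, "dz": -0.05, "twist": 0, "jaw": 0.75}, {"dx": -0.3, "dy": 0, "dz": -0.1, "twist": 0, "jaw": 0.75}, {"dx": -0.45, "dy": 0, "dz": -0.1, "twist": 0, "jaw": 0.75}, {"dx": -0.6, "dy": 0, "dz": -0.1, "twist": 0, "jaw": 0.75}, {"dx": -0.6, "dy": 0, "dz": -0.1, "twist": 0, "jaw": 0.75}])

```text
clock: 10.38
position: [0.5623, 0.3227, 0.0317]
ee_rot: [0.026, 1.0, -0.001, -0.003]
ft_force: [-5.8, 1.9, -2.9]
grip_width: 0.0317
grasp_force: 25.0
```

Run:
```python
from h import *
delta((*bay(-.003),.032),177)
look()
```

```text
t 10.375 pos [0.5623 0.3227 0.0317] yaw 177.02 F [-5.8  1.9 -2.9] w 0.0317 g 25.0
-> [-0.08 -0.03 -0.03] twist 0.02
(-22, 45.0) (-18, 43.8) (-14, 42.6) (-10, 41.3) (-6, 39.9) (-2, 38.8) (2, 37.5) (6, 36.1) (10, 35.0) (14, 33.6) (18, 32.3) (22, 31.2)
```

Call:
jog_arm(newtons=25, targets=[{"dx": -0.15, "dy": 0, "dz": 0, "twist": 0, "jaw": 0.75}, {"dx": -0.3, "dy": 0, "dz": 0, "twist": 0, "jaw": 0.75}, {"dx": -0.4, "dy": 0, "dz": 0.1, "twist": 0, "jaw": 0.75}, {"dx": -0.4, "dy": 0, "dz": 0.2, "twist": 0, "jaw": 0.75}, {"dx": -0.4, "dy": 0, "dz": 0.3, "twist": 0, "jaw": 0.75}])

```text
clock: 11.05
position: [0.564, 0.3226, 0.0293]
ee_rot: [0.026, 1.0, -0.001, -0.005]
ft_force: [-13.5, -0.5, 9.2]
grip_width: 0.0319
grasp_force: 25.0
```

Run:
```python
from h import *
delta((*bay(-.003),.032),177)
look()
```

```text
t 11.05 pos [0.564  0.3226 0.0293] yaw 177.05 F [-13.5  -0.5   9.2] w 0.0319 g 25.0
-> [ 0.1  -0.03 -0.27] twist 0.05
(-22, 42.3) (-18, 41.4) (-14, 40.3) (-10, 39.1) (-6, 38.1) (-2, 37.0) (2, 35.9) (6, 34.8) (10, 33.8) (14, 32.6) (18, 31.4) (22, 30.5)
```

Call:
jog_arm(newtons=25, targets=[{"dx": -0.1, "dy": 0, "dz": 0.1, "twist": 0, "jaw": 0.75}, {"dx": -0.1, "dy": 0, "dz": 0.2, "twist": 0, "jaw": 0.75}, {"dx": -0.1, "dy": 0, "dz": 0.2, "twist": 0, "jaw": 0.75}])

```text
clock: 11.48
position: [0.565, 0.3226, 0.0283]
ee_rot: [0.026, 1.0, -0.001, -0.005]
ft_force: [-17.1, -1.3, 15.3]
grip_width: 0.0313
grasp_force: 28.7
```

Run:
```python
from h import *
delta((*bay(-.003),.032),177)
look()
```

```text
t 11.475 pos [0.565  0.3226 0.0283] yaw 177.04 F [-17.1  -1.3  15.3] w 0.0313 g 28.7
-> [ 0.2  -0.04 -0.37] twist 0.04
(-26, 42.0) (-22, 41.2) (-18, 40.1) (-14, 39.1) (-10, 38.2) (-6, 37.4) (-2, 36.2) (2, 35.4) (6, 34.2) (10, 33.3) (14, 32.3) (18, 31.3) (22, 30.5)
```

Call:
jog_arm(targets=[{"dx": 0, "dy": 0, "dz": 0, "twist": 0, "jaw": 0.5}, {"dx": 0, "dy": 0, "dz": 0, "twist": 0, "jaw": 0.5}, {"dx": 0.2, "dy": 0, "dz": -0.3, "twist": 0, "jaw": 0.5}, {"dx": 0.3, "dy": 0, "dz": -2, "twist": 0, "jaw": 0.5}, {"dx": 0.3, "dy": 0, "dz": -4, "twist": 0, "jaw": 0.5}, {"dx": 0.3, "dy": 0, "dz": -4, "twist": 0, "jaw": 0.9}, {"dx": 0.3, "dy": 0, "dz": -4, "twist": 0, "jaw": 1}, {"dx": 0.3, "dy": 0, "dz": -4, "twist": 0, "jaw": 1}])

```text
clock: 12.52
position: [0.5666, 0.3221, 0.0675]
ee_rot: [0.027, 1.0, -0.0, -0.0]
ft_force: [0.5, 0.6, 0.6]
grip_width: 0.0176
grasp_force: 0.0
```

Run:
```python
from h import *
delta((*bay(-.014),.046),177)
look()
```

```text
t 12.525 pos [0.5666 0.3221 0.0675] yaw 176.96 F [0.5 0.6 0.6] w 0.0176 g 0.0
-> [1.46 0.01 2.16] twist -0.04
(-26, 41.1) (-22, 40.6) (-18, 39.9) (-14, 38.8) (-10, 37.9) (-6, 37.0) (-2, 35.9) (2, 35.2) (6, 34.1) (10, 33.3) (14, 32.0) (18, 31.3) (22, 30.4)
```

Call:
jog_arm(newtons=25, targets=[{"dx": 0.8, "dy": 0, "dz": 0, "twist": 0, "jaw": 1}, {"dx": 1.4, "dy": 0, "dz": 0.8, "twist": 0, "jaw": 1}, {"dx": 1.4, "dy": 0, "dz": 1.8, "twist": 0, "jaw": 1}, {"dx": 1.4, "dy": 0, "dz": 2.3, "twist": 0, "jaw": 1}, {"dx": 1.4, "dy": 0, "dz": 2.6, "twist": 0, "jaw": 1}, {"dx": 1.4, "dy": 0, "dz": 2.8, "twist": 0, "jaw": 1}, {"dx": 1.4, "dy": 0, "dz": 3.0, "twist": 0, "jaw": 1}])

```text
clock: 13.45
position: [0.5531, 0.323, 0.0383]
ee_rot: [0.027, 1.0, 0.0, -0.0]
ft_force: [-1.2, -0.9, 3.5]
grip_width: 0.0002
grasp_force: 1.4
```

Run:
```python
from h import *
delta((*bay(-.014),.030),177)
look()
```

```text
t 13.45 pos [0.5531 0.323  0.0383] yaw 176.95 F [-1.2 -0.9  3.5] w 0.0002 g 1.4
-> [ 0.11 -0.02  0.83] twist -0.05
(-26, 39.8) (-22, 39.3) (-18, 38.6) (-14, 37.9) (-10, 36.7) (-6, 36.1) (-2, 34.9)
```

Call:
jog_arm(targets=[{"dx": 0.1, "dy": 0, "dz": 0.2, "twist": 0, "jaw": 1}, {"dx": 0.1, "dy": 0, "dz": 0.4, "twist": 0, "jaw": 1}, {"dx": 0.1, "dy": 0, "dz": 0.6, "twist": 0, "jaw": 1}, {"dx": 0.1, "dy": 0, "dz": 0.8, "twist": 0, "jaw": 1}, {"dx": 0.1, "dy": 0, "dz": 0.8, "twist": 0, "jaw": 1}])

```text
clock: 14.12
position: [0.5519, 0.3231, 0.0297]
ee_rot: [0.026, 1.0, -0.0, -0.0]
ft_force: [0.3, 0.4, -0.7]
grip_width: 0.0004
grasp_force: 0.0
```

Run:
```python
from h import *
delta((*bay(-.014),.030),177)
look()
```

```text
t 14.125 pos [0.5519 0.3231 0.0297] yaw 176.96 F [ 0.3  0.4 -0.7] w 0.0004 g 0.0
-> [-0.01 -0.02 -0.03] twist -0.04
(-26, 30.7) (-22, 30.7) (-18, 30.8) (-14, 30.5) (-10, 30.5) (-6, 30.5)
```

Call:
jog_arm(targets=[{"dx": -0.3, "dy": 0, "dz": 0.1, "twist": 0, "jaw": 1}, {"dx": -0.3, "dy": 0, "dz": 0.3, "twist": 0, "jaw": 1}, {"dx": -0.3, "dy": 0, "dz": 0.5, "twist": 0, "jaw": 1}, {"dx": -0.3, "dy": 0, "dz": 0.5, "twist": 0, "jaw": 1}])

```text
clock: 14.68
position: [0.5556, 0.3231, 0.0282]
ee_rot: [0.027, 1.0, 0.001, 0.0]
ft_force: [-8.4, -3.8, 26.0]
grip_width: 0.0005
grasp_force: 13.0
```

Call:
jog_arm(targets=[{"dx": 0, "dy": 0, "dz": -2, "twist": 0, "jaw": 1}, {"dx": 0, "dy": 0, "dz": -6, "twist": 0, "jaw": 1}, {"dx": 0, "dy": -4, "dz": -10, "twist": 0, "jaw": 1}, {"dx": -2, "dy": -9, "dz": -12, "twist": 0, "jaw": 1}, {"dx": -3, "dy": -14, "dz": -12, "twist": 0, "jaw": 1}, {"dx": -3, "dy": -20, "dz": -12, "twist": 0, "jaw": 1}, {"dx": -3, "dy": -20, "dz": -12, "twist": 0, "jaw": 1}])

```text
clock: 15.55
position: [0.5747, 0.1148, 0.1458]
ee_rot: [0.031, 1.0, -0.001, 0.0]
ft_force: [-0.5, 1.1, 0.3]
grip_width: 0.0006
grasp_force: 0.0
```

Run:
```python
from h import *
delta((*bay(-.014),.030),177)
p,d,c,s=cap('top');W=cloud(d,c)
a=np.radians(-3);ex=np.array([np.cos(a),np.sin(a)]);ey=np.array([-ex[1],ex[0]])
q=W[...,:2]-[.566,.3222];X=q@ex*1000;Y=q@ey*1000;Z=W[...,2]*1000
for x in range(-44,50,4):
    k=(abs(X-x)<2)&(abs(Y)<12)&(d>0);k2=(abs(X-x)<2)&(abs(Y)>19.5)&(abs(Y)<24)
    print((x,round(float(np.median(Z[k])),1) if k.any() else None,round(float(np.median(Z[k2])),1) if k2.any() else None),end=' ')
save('fin.png',cv2.resize(p[130:330,170:440],None,fx=2.9,fy=2.9,interpolation=2))
```

```text
t 15.55 pos [0.5747 0.1148 0.1458] yaw 176.42 F [-0.5  1.1  0.3] w 0.0006 g 0.0
-> [ 3.58 20.65 11.53] twist -0.58
(-44, 30.8, 30.8) (-40, 30.3, 31.4) (-36, 30.2, 30.1) (-32, 30.2, 30.9) (-28, 28.7, 30.3) (-24, 30.5, 30.1) (-20, 30.9, 30.3) (-16, 31.1, 30.0) (-12, 30.1, 30.1) (-8, 30.5, 30.2) (-4, 30.6, 29.2) (0, 30.5, 30.2) (4, 29.4, 29.6) (8, 30.1, 30.0) (12, 30.1, 30.0) (16, 30.0, 30.1) (20, 30.9, 30.3) (24, 30.9, 31.4) (28, 34.9, 34.5) (32, 35.7, 34.6) (36, 35.1, 33.0) (40, 35.7, 35.4) (44, 33.7, 30.8) (48, 29.2, 30.1)
```

View pics/fin.png

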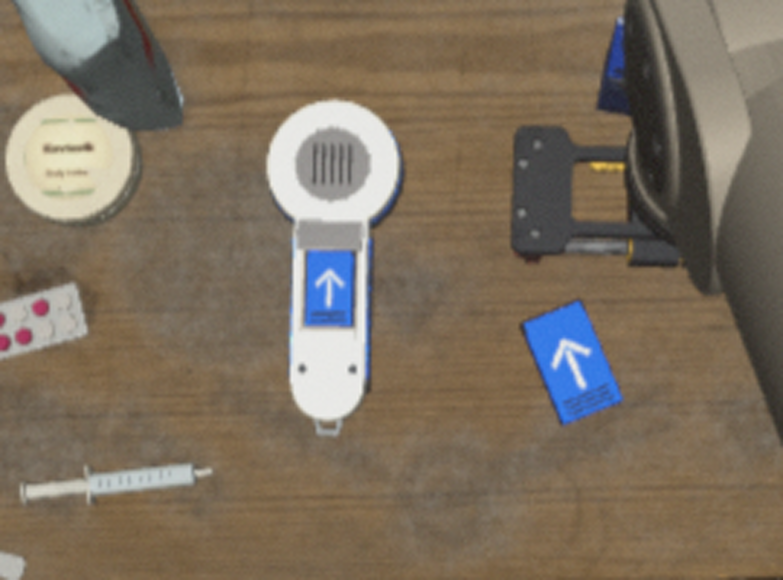

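The picture shows the pack flat in the bay at (329,288), arrow up and towards the lip. Its top is level with the rim at about 30 mm, and the syringe, look-alike pack and carton are undisturbed. I hand it in.

```bash
python3 -c "
from station import order
print(order.job_done())"
```

```text
the job is handed in; nothing more can be done
None
```

The battery pack sits flat and flush in the reader's bay, arrow side up with its black end under the lip, and I handed the job in at about 15.6 s on the robot's clock; the hand-in gave no verdict.

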